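Change over the workshop cabinets

TASK

We are changing over from drilling to sawing. Push the red cabinet's hanging flap back up until it is shut, and pull the blue cabinet's flap all the way down so that it stays open; leave the grey cabinet shut.

Things in the scene. Friction and masses are not known exactly. Their poses are not given: they have to be found in the camera images.
- blue_flap (a joint): The blue cabinet's drop-down flap, towards the robot: panel 154 mm wide, 110 tall, 12 thick, hinged along its bottom edge 60 mm above the bench, a white handle on the middle of its free edge. Value in rad: 0 = shut, upright; grows as it comes down to its stop at 1.5, nearly level. Stiff hinge: stays where left, takes 1 to 6 N at the handle. Starts shut or nearly so.
- blue_flap_handle (a point): Centre of the blue flap's white handle: round bar 36 mm long (along y, parallel to the hinge), 22 across, both ends free, on a stem 14 wide, 40 long in the flap's plane. z points from the hinge, 150 mm away, to the handle: up when shut, towards the robot when down. x: into the cabinet when shut, up when down. Height over the bench: 210 mm shut, 71 mm fully down.
- red_flap (a joint): The red cabinet's drop-down flap, towards the robot: panel 154 mm wide, 110 tall, 12 thick, hinged along its bottom edge 60 mm above the bench, a white handle on the middle of its free edge. Value in rad: 0 = shut, upright; grows as it comes down to its stop at 1.5, nearly level. Stiff hinge: stays where left, takes 1 to 6 N at the handle. Starts hanging open.
- red_flap_handle (a point): Centre of the red flap's white handle: round bar 36 mm long (along y, parallel to the hinge), 22 across, both ends free, on a stem 14 wide, 40 long in the flap's plane. z points from the hinge, 150 mm away, to the handle: up when shut, towards the robot when down. x: into the cabinet when shut, up when down. Height over the bench: 210 mm shut, 71 mm fully down.
- grey_flap (a joint): The flap of a third, grey cabinet, alike in all but colour; value in rad, 0 = shut. Starts shut. The three cabinets are fixed steel boxes, 160 mm wide, 160 deep, 170 high, side by side in any order, 5 mm or more apart, each turned up to 9 degrees.
Not all that is in view belongs to the job. Leave any yellow look-alike of the part that bears blue_flap alone.

How it is judged:
At the end, for the whole second after the job is handed in: The red flap is shut to within 0.18 rad (10 degrees), the blue flap is down to within 0.18 rad of its stop (joint above 1.32), both at rest, and the grey flap is still shut (below 0.18 rad) (value of joint blue_flap above 1.32 rad and value of joint each of red_flap, grey_flap below 0.18 rad and velocity of joint blue_flap between -0.05 and 0.05 rad/s and velocity of joint red_flap between -0.05 and 0.05 rad/s); the robot touches nothing.
It fails at once if the grey cabinet's flap is pulled open by 0.18 rad (10 degrees) or more (value of joint grey_flap above 0.18 rad).
It also fails if it takes over 62 s, if anything falls off the work surface, if the arm or the gripper's body presses on something with over 40 N, if the wrist force passes 120 N, or if a joint passes its speed limit or range.

ROBOT

A 6-joint arm with a two-finger parallel gripper is mounted at the origin on the work surface. World frame = base frame: x ahead of the robot, y to its left, z up, the work surface at z = 0. Lengths are in m, angles in rad, forces in N, time in s.
With the tool pointing down it reaches from about 0.3 to 0.85 m from the base axis. Payload 4.2 kg.
Tool frame: the origin (TCP) lies midway between the tips of the shut fingers; the grasp point (between the pads) lies 19 mm behind it; z points along the fingers, y is the line along which they close (so a half turn about z gives the same grasp; the last joint's range is limited). The gripper opens to 91 mm and grips with 3 to 60 N. Pads are 32 mm wide; open, the fingers measure 118 mm over their backs; the gripper's body (76 mm by 178 mm) begins 60 mm behind the grasp point.
Start: joints at [1.3, 0.32, 1.565, -0, 1.257, -0.02], TCP at [0.143, 0.557, 0.214] pointing down, gripper open.
Joint ranges: [-3.11, 3.11], [-0.84, 2.01], [0.21, 2.61], [-1.34, 4.49], [0.05, 2.63], [-2.56, 2.56]. Speed limits (rad/s): [2.57, 2.57, 3.14, 3.14, 3.14, 3.14].

INTERFACE

Orientations are given as [roll, pitch, yaw] about the fixed x, y, z axes, in that order (R = Rz(yaw) Ry(pitch) Rx(roll)).
In Python, from cell import robot gives the robot as it stands.
- The arm moves only by the tool apply_moves, never from a script. Its argument "commands" is a list that holds one entry, the list of rows, each a list of 7 numbers: the shift along the tool's x, y, z in units of 30 mm (1.0 is 30 mm), then the turn, a rotation vector about the tool's x, y, z in units of 6 degrees (1.0 is 6 degrees), then the finger opening in mm, from 0 to 91.2. A call has 1 to 12 rows; each row shifts and turns the commanded pose from where the row before left it, along the tool's axes as they then stand; what a row does not reach is not made up. A row lasts 1/12 s, in which the tool goes at most 41.7 mm and 7.16 degrees, less where a joint would pass 70% of its speed; a pose out of reach is approached as far as the arm can. A call is refused whole if a number of a shift passes 1 or a number of a turn 1, either way. A call with a gripper value outside its range is refused whole. The fingers move at their own pace and stop on an object; "force" is the grip in N (left out, the last holds). Time passes only in rows, so rows that do not move let the fingers close. It gives the time, the measured TCP pose, the force, the opening and the grip force at its end, in the units of the state.
- robot.observe(): the state, without advancing time (a new reading comes with each control period).
- robot.read_camera(name): name is "side" or "top" or "wrist"; returns the picture (420x560x3 uint8, blue, green, red); there is no depth.
- robot.calibration(name): a dict with "fx", "fy", "cx", "cy" (pixels), "k1" (the pictures are not rectified: a ray, as slopes to the right and down, at radius r is drawn at 1 + k1 r^2 times it, then the intrinsics apply), "position" and "attitude" of the camera in the world. Camera axes: x right, y down, z forward; pixel columns grow to the right and rows downward; lengths in m; the calibration is good to about 2 mm. A picture is of the moment at which its call begins: read the wrist's pose just before it. calibration takes no time and is no camera call; for the wrist camera it gives the pose at the moment of the call.
- robot.hand_in(): hands the job in; it is judged then, once.
Trained networks look in the newest picture that a camera, given by its name, has taken for a name from the list of things; names that differ only in an ending like _2 or _b are one class to them, and where a whole thing is asked for, a point or a joint stands for the part that bears it (a point fixed in the world has none). Each returns a list of dicts, best first, with "p" (0 to 1); they miss things now and then, are a little off and sometimes report something else, mostly with a low value. They report only what shows in the picture. A call takes as long as a camera call. They do not tell look-alikes from the thing itself.
- robot.recognise(camera, label): "bbox" ([left, top, width, height] in pixels, round what is visible of it).
- robot.trace(camera, label): "region" (420x560 bool, what is visible of it) and "bbox" ([left, top, width, height] in pixels, round what is visible of it).
- robot.pinpoint(camera, label): "pixel" ([column, row] in pixels: a listed point, or the origin of a listed thing).
The state is a dict: "time": time; "joint_positions": joint angles; "dq": joint speeds; "effort": joint torques, N m; "tool_pos": TCP position; "tcp_rot": TCP orientation; "contact_force": force on the tool from outside, world axes, zero at the start; "moment": the same for the moment, N m; "gripper_width": finger opening in m; "gripper_force": force on a finger pad.
Only numpy, scipy, OpenCV 4.12 (cv2) and the standard library are available. Lean on these libraries where they do the work, as an engineer would, in place of code of your own. Each camera call takes 0.05 s, during which the arm holds its last target. There are 200 camera calls.

## Working session

There is one attempt and no reset: what is moved stays moved. The work goes in short steps, Python scripts to look and compute and a tool call to move; the robot and the scene stay as the last step left them, time stands still between calls to the robot, and variables do not carry over. Pictures are saved under pics/ and viewed, at most 10 in all, crops included, and the job is handed in when it is done.

Besides the shell and the picture viewer there is one more tool, called after "Emit:" in YAML: its name, and indented under it one key for each argument. apply_moves: Moves the arm, as the interface text tells. Its arguments: {"type":"object","properties":{"commands":{"type":"array","items":{"type":"array","items":{"type":"array","items":{"type":"number"}}}},"force":{"type":"number"}},"required":["commands"]}

```bash
ls; mkdir -p pics; python3 - <<'E'
from cell import robot
import cv2,numpy as np
a=robot.read_camera("side")
for l in ["blue_flap_handle","red_flap_handle"]:
    print("side",l,[(np.round(d["pixel"]),round(d["p"],2)) for d in robot.pinpoint("side",l)])
b=robot.read_camera("top")
for l in ["blue_flap_handle","red_flap_handle"]:
    print("top",l,[(np.round(d["pixel"]),round(d["p"],2)) for d in robot.pinpoint("top",l)])
for l in ["blue_flap","red_flap","grey_flap"]:
    print("top",l,[(np.round(d["bbox"]),round(d["p"],2)) for d in robot.recognise("top",l)])
cv2.imwrite("pics/side.png",a);cv2.imwrite("pics/top.png",b)
print(robot.calibration("side"),robot.calibration("top"));print(robot.observe())
E
```

```text
pics
side blue_flap_handle [(array([262., 191.]), 0.7), (array([352., 114.]), 0.66)]
side red_flap_handle [(array([320., 279.]), 0.55)]
top blue_flap_handle [(array([294., 166.]), 0.97), (array([484., 276.]), 0.74)]
top red_flap_handle [(array([216., 236.]), 0.91)]
top blue_flap [(array([271., 163.,  54.,  17.]), 0.75), (array([434., 273.,  68.,  18.]), 0.61)]
top red_flap [(array([190., 185.,  55.,  57.]), 0.89)]
top grey_flap [(array([ 91., 153.,  60.,  26.]), 0.57)]
{'fx': 462.88805120511057, 'fy': 462.88805120511057, 'cx': 288.37318707111064, 'cy': 210.99687526377673, 'k1': -0.08168825181636633, 'position': array([0.46128839, 0.80495861, 1.01054529]), 'attitude': array([-2.2624695 ,  0.01794353, -3.08000163])} {'fx': 399.5494953689911, 'fy': 399.5494953689911, 'cx': 284.0582783166082, 'cy': 211.40142790794746, 'k1': -0.11677358154077858, 'position': array([ 0.34088393, -0.206214  ,  1.19720243]), 'attitude': array([-2.9764521 , -0.00728251, -1.55297217])}
{'time': 0.45, 'joint_positions': array([ 1.29998356e+00,  3.19682644e-01,  1.56456415e+00, -3.83399201e-05,
        1.25738203e+00, -2.00163491e-02]), 'dq': array([ 5.66893120e-04, -5.70006425e-04,  1.43747273e-03, -1.43290509e-03,
       -1.25072628e-04, -6.80912831e-05]), 'effort': array([-7.61667416e-04, -4.11937916e+01, -2.31980073e+01,  7.26187415e-02,
        3.90914711e-02, -4.82940902e-05]), 'tool_pos': array([0.1427202 , 0.55700252, 0.21390348]), 'tcp_rot': array([-3.14155577e+00,  3.57407344e-05,  2.89080805e+00]), 'contact_force': array([-0.24106988,  0.32853901, -0.83908475]), 'moment': array([-0.01967245, -0.00644528,  0.02304429]), 'gripper_force': 0.0, 'gripper_width': 0.09119293840816782}
```

View pics/top.png

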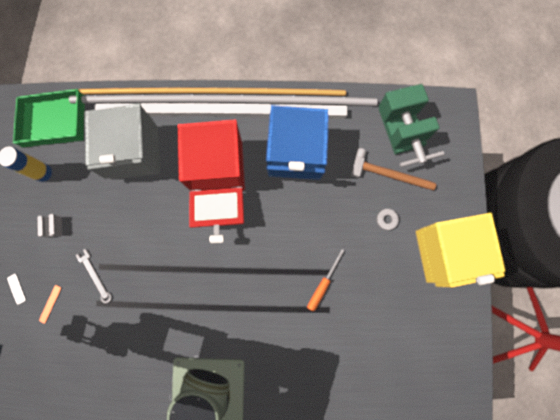

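View pics/side.png

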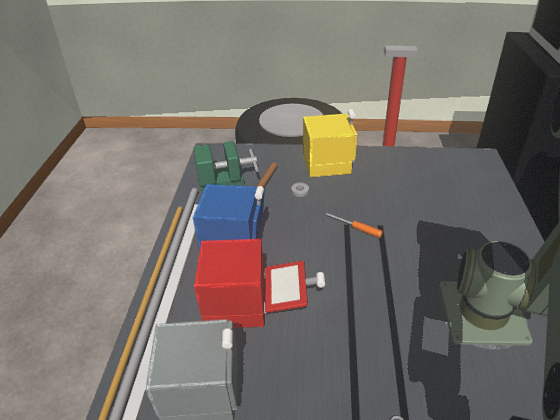

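```bash
cat > h.py <<'E'
import numpy as np,cv2
from scipy.spatial.transform import Rotation as R
from scipy.optimize import least_squares
def proj(c,P):
    q=(np.atleast_2d(P)-c["position"])@R.from_euler("xyz",c["attitude"]).as_matrix()
    s=q[:,:2]/q[:,2:]; s=s*(1+c["k1"]*(s**2).sum(1,keepdims=True))
    return s*[c["fx"],c["fy"]]+[c["cx"],c["cy"]]
def tri(cs,px):
    f=lambda P:np.concatenate([proj(c,P)[0]-p for c,p in zip(cs,px)])
    r=least_squares(f,[.5,0,.15]); return r.x,np.abs(r.fun).max()
def atz(c,px,z):
    r=least_squares(lambda a:proj(c,[a[0],a[1],z])[0]-px,[.5,0]); return r.x
E
python3 - <<'E'
from cell import robot
from h import *
s,t=robot.calibration("side"),robot.calibration("top")
print("blue",tri([s,t],[[262,191],[294,166]]),tri([s,t],[[352,114],[294,166]]),atz(t,[294,166],.21))
print("red",tri([s,t],[[320,279],[216,236]]))
print("yellow?",atz(t,[484,276],.21))
E
```

```text
blue (array([ 0.61775305, -0.23330198,  0.22068608]), np.float64(1.1951862028491291)) (array([ 0.48221722, -0.2209023 ,  0.49722578]), np.float64(42.38978346184655)) [ 0.62371519 -0.23379745]
red (array([ 0.44840662, -0.02273565,  0.09322748]), np.float64(1.3110259806948648))
yellow? [ 0.34924736 -0.71996785]
```

Top view shows grey (115,135), red with its flap hanging (210,155; handle 216,238) and blue (298,140; handle 294,166) side by side. The yellow look-alike is apart at (460,250), handle (484,278). The side view agrees: blue handle at (262,191), red at (320,279), and yellow at (352,114) is the wrong one. The blue-painted cabinet in the row is the one meant. I'll get the yaws and confirm it in an enlarged crop.

```bash
cat >> h.py <<'E'
def plan(o,target,yaw):
    """shift/turn in move units, tool frame, to target TCP pointing down at yaw"""
    r0=R.from_euler("xyz",o["tcp_rot"]); r1=R.from_euler("xyz",[np.pi,0,yaw])
    d=np.array(target)-o["tool_pos"]
    return np.round(r0.inv().apply(d)/.03,2),np.round(np.degrees((r0.inv()*r1).as_rotvec())/6,2)
E
python3 - <<'E'
from cell import robot
from h import *
t=robot.calibration("top"); im=cv2.imread("pics/top.png")
cv2.imwrite("pics/crop.png",cv2.resize(im[90:260,160:350],None,fx=4,fy=3.5))
hsv=cv2.cvtColor(im,cv2.COLOR_BGR2HSV)
for n,m in dict(blue=cv2.inRange(hsv,(100,120,60),(125,255,255)),red=cv2.inRange(hsv,(0,150,60),(6,255,255))|cv2.inRange(hsv,(174,150,60),(180,255,255))).items():
    m[:, 350:]=0; m[:90]=0;m[260:]=0;m[:,:160]=0
    c=max(cv2.findContours(m,0,1)[0],key=cv2.contourArea)
    print(n,cv2.approxPolyDP(c,4,True)[:,0].tolist())
E
```

```text
blue [[272, 106], [269, 174], [319, 177], [326, 164], [326, 110]]
red [[235, 120], [177, 126], [179, 179], [189, 188], [202, 189], [190, 192], [190, 226], [243, 222], [241, 144]]
```

View pics/crop.png

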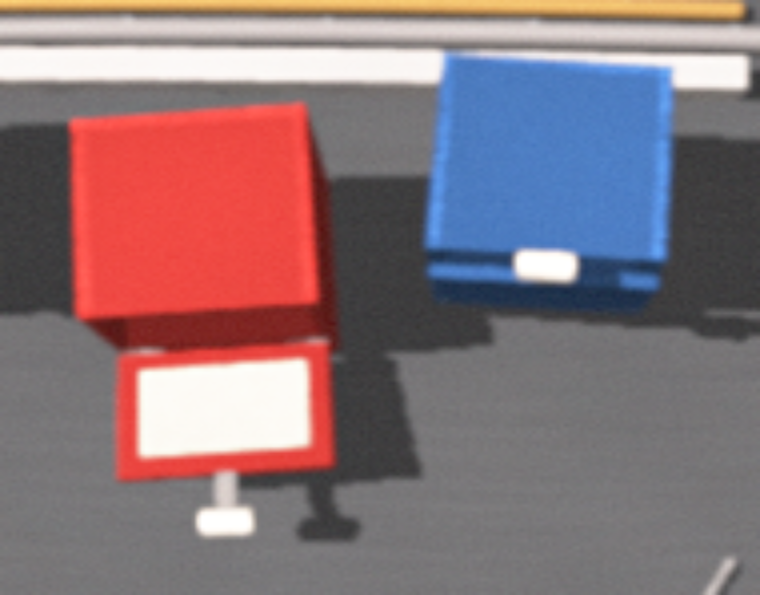

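The crop confirms the blue cabinet (handle at crop 545,265, shut) and the red flap hanging open (handle at crop 225,522). Next I work out yaws and the plan from the roof and flap edges.

```bash
python3 - <<'E'
from cell import robot
from h import *
t=robot.calibration("top");s=robot.calibration("side")
full=lambda p:[160+p[0]/4,90+p[1]/3.5]
for n,a,b,z in [("blue front",(428,248),(663,262),.17),("blue back",(445,55),(670,70),.17),("red front",(78,318),(318,303),.17),("red back",(72,120),(303,104),.17),("red flap edge",(118,480),(333,465),.088)]:
    A,B=atz(t,full(a),z),atz(t,full(b),z);d=A-B
    print(n,A,B,"len",np.hypot(*d),"yaw deg",np.degrees(np.arctan2(-d[0],d[1])),"mid",(A+B)/2)
red,_=tri([s,t],[[320,279],full((225,522))]);print(red)
blue,_=tri([s,t],[[260,192],full((545,265))]);print(blue)
print(plan(robot.observe(),[red[0],red[1],.2],np.pi+.06))
E
```

```text
blue front [ 0.64797989 -0.16271193] [ 0.64017429 -0.31961263] len 0.15709473749342726 yaw deg -2.848042461443562 mid [ 0.64407709 -0.24116228]
blue back [ 0.8061396  -0.17017031] [ 0.7971028  -0.32504479] len 0.15513790386239534 yaw deg -3.339375319442455 mid [ 0.8016212  -0.24760755]
red front [0.58920804 0.06876651] [ 0.60346037 -0.09096026] len 0.1603613726922521 yaw deg 5.098966240129233 mid [ 0.5963342  -0.01109688]
red back [0.74855727 0.08416607] [ 0.76341232 -0.07424809] len 0.15910914963881084 yaw deg 5.357160468515056 mid [0.7559848  0.00495899]
red flap edge [0.47596149 0.05389957] [ 0.49113952 -0.09722083] len 0.15188069824565853 yaw deg 5.73536227131994 mid [ 0.4835505  -0.02166063]
[ 0.44434698 -0.02385962  0.09124236]
[ 0.6227807  -0.23939717  0.21168324]
(array([-14.54, -16.26,   0.46]), array([-0.  ,  0.  , -2.97]))
```

Emit:
apply_moves:
  commands:
    - [[-0.81, -0.9, 0, 0, 0, 0, 91], [-0.81, -0.9, 0, 0, 0, 0, 91], [-0.81, -0.9, 0, 0, 0, 0, 91], [-0.81, -0.9, 0, 0, 0, 0, 91], [-0.81, -0.9, 0, 0, 0, 0, 91], [-0.81, -0.9, 0, 0, 0, 0, 91], [-0.81, -0.9, 0, 0, 0, 0, 91], [-0.81, -0.9, 0, 0, 0, 0, 91], [-0.81, -0.9, 0, 0, 0, 0, 91], [-0.81, -0.9, 0, 0, 0, 0, 91], [-0.81, -0.9, 0, 0, 0, 0, 91], [-0.81, -0.9, 0, 0, 0, 0, 91]]

```text
time: 1.45
tool_pos: [0.3452, 0.1692, 0.2143]
tcp_rot: [3.141, 0.001, 2.891]
contact_force: [0.6, -0.8, 0.4]
gripper_width: 0.0907
gripper_force: 0.0
```

Emit:
apply_moves:
  commands:
    - [[-0.81, -0.9, 0, 0, 0, 0, 70], [-0.81, -0.9, 0, 0, 0, 0, 70], [-0.81, -0.9, 0, 0, 0, 0, 70], [-0.81, -0.9, 0, 0, 0, 0, 70], [-0.81, -0.9, 0, 0, 0, 0, 70], [-0.81, -0.9, 0, 0, 0, 0, 70], [0, 0, 0, 0, 0, -0.82, 70], [0, 0, 0, 0, 0, -0.82, 70], [0, 0, 0, 0, 0, -0.82, 70], [0, 0, 0, 0, 0, -0.82, 70], [0, 0, 0, 0, 0, 0, 70]]

```text
time: 2.37
tool_pos: [0.4458, -0.0225, 0.214]
tcp_rot: [3.142, 0.0, -3.048]
contact_force: [-0.6, 0.5, -0.2]
gripper_width: 0.0697
gripper_force: 0.0
```

```bash
python3 - <<'E'
from cell import robot
from h import *
o=robot.observe();c=robot.calibration("wrist");im=robot.read_camera("wrist");cv2.imwrite("pics/w1.png",im)
p=robot.pinpoint("wrist","red_flap_handle");print(p)
if p:print(atz(c,p[0]["pixel"],.093))
print(o["time"],o["tool_pos"],o["tcp_rot"],plan(o,[.444,-.024,.073],np.pi+.093))
E
```

```text
[{'pixel': [276.3, 200.4], 'p': 0.88}]
[ 0.44173212 -0.02320127]
2.3667 [ 0.44583178 -0.02251882  0.21398239] [ 3.14156750e+00  1.56168122e-04 -3.04794255e+00] (array([ 0.07, -0.04,  4.7 ]), array([0.  , 0.  , 0.01]))
```

View pics/w1.png

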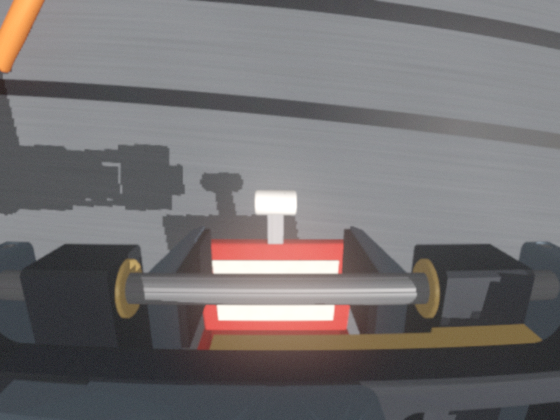

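The bar lies square to the fingers at (276,202), centred between them at its expected place, so I descend and grip.

Emit:
apply_moves:
  commands:
    - [[0.02, 0, 0.78, 0, 0, 0, 70], [0.02, 0, 0.78, 0, 0, 0, 70], [0.02, 0, 0.78, 0, 0, 0, 70], [0.02, 0, 0.78, 0, 0, 0, 70], [0.0, 0, 0.78, 0, 0, 0, 70], [0, 0, 0.78, 0, 0, 0, 70], [0, 0, 0, 0, 0, 0, 20], [0, 0, 0, 0, 0, 0, 20], [0, 0, 0, 0, 0, 0, 20], [0, 0, 0, 0, 0, 0, 20], [0, 0, 0, 0, 0, 0, 20], [0, 0, 0, 0, 0, 0, 20]]
  force: 15

```text
time: 3.47
tool_pos: [0.4446, -0.0242, 0.0748]
tcp_rot: [-3.138, 0.003, -3.047]
contact_force: [-0.2, -8.2, 1.6]
gripper_width: 0.0356
gripper_force: 15.0
```

Emit:
apply_moves:
  commands:
    - [[-0.1, 0, -0.34, 0, 0, 0, 20], [-0.11, 0, -0.33, 0, 0, 0, 20], [-0.15, 0, -0.32, 0, 0, 0, 20], [-0.15, 0, -0.31, 0, 0, 0, 20], [-0.19, 0, -0.29, 0, 0, 0, 20], [-0.19, 0, -0.29, 0, 0, 0, 20], [-0.23, 0, -0.27, 0, 0, 0, 20], [-0.23, 0, -0.26, 0, 0, 0, 20], [-0.26, 0, -0.23, 0, 0, 0, 20], [-0.27, 0, -0.23, 0, 0, 0, 20]]

```text
time: 4.3
tool_pos: [0.4955, -0.0194, 0.1595]
tcp_rot: [-3.138, -0.01, -3.048]
contact_force: [-6.7, -6.8, 0.5]
gripper_width: 0.0359
gripper_force: 15.0
```

Emit:
apply_moves:
  commands:
    - [[-0.29, 0, -0.19, 0, 0, 0, 20], [-0.3, 0, -0.19, 0, 0, 0, 20], [-0.32, 0, -0.15, 0, 0, 0, 20], [-0.32, 0, -0.14, 0, 0, 0, 20], [-0.33, 0, -0.1, 0, 0, 0, 20], [-0.34, 0, -0.1, 0, 0, 0, 20], [-0.34, 0, -0.05, 0, 0, 0, 20], [-0.35, 0, -0.05, 0, 0, 0, 20], [-0.2, 0, -0.02, 0, 0, 0, 20], [-0.2, 0, 0, 0, 0, 0, 20], [-0.1, 0, 0, 0, 0, 0, 20], [0, 0, 0, 0, 0, 0, 20]]

```text
time: 5.3
tool_pos: [0.5925, -0.0103, 0.1924]
tcp_rot: [-3.138, 0.003, -3.049]
contact_force: [-1.9, -4.1, 9.0]
gripper_width: 0.0362
gripper_force: 15.0
```

Emit:
apply_moves:
  commands:
    - [[-0.1, 0, 0.03, 0, 0, 0, 20], [-0.1, 0, 0.03, 0, 0, 0, 20], [-0.1, 0, 0, 0, 0, 0, 20], [0, 0, 0, 0, 0, 0, 20]]

```text
time: 5.63
tool_pos: [0.602, -0.0095, 0.1917]
tcp_rot: [-3.138, 0.005, -3.049]
contact_force: [-2.1, -4.1, 13.2]
gripper_width: 0.0363
gripper_force: 15.0
```

Emit:
apply_moves:
  commands:
    - [[-0.1, 0, -0.04, 0, 0, 0, 20], [-0.1, 0, -0.02, 0, 0, 0, 20], [-0.1, 0, 0, 0, 0, 0, 20], [0, 0, 0, 0, 0, 0, 20]]

```text
time: 5.97
tool_pos: [0.6051, -0.0092, 0.1911]
tcp_rot: [-3.139, -0.01, -3.049]
contact_force: [-13.5, -4.6, 10.8]
gripper_width: 0.036
gripper_force: 15.0
```

```bash
python3 - <<'E'
from cell import robot
from h import *
o=robot.observe();im=robot.read_camera("side");cv2.imwrite("pics/s2.png",cv2.resize(im[170:330,170:370],None,fx=4,fy=3.5))
print(o["time"],o["tool_pos"],o["contact_force"])
E
```

```text
5.9667 [ 0.60508674 -0.0091694   0.19112283] [-13.5307131   -4.55866412  10.83477824]
```

View pics/s2.png

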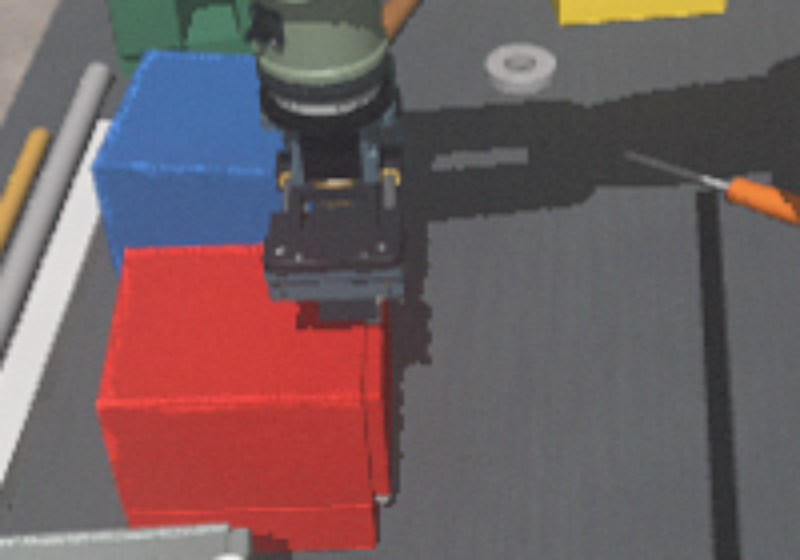

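The flap is flush with the red cabinet and pushing against its stop. I relax, release and rise.

Emit:
apply_moves:
  commands:
    - [[0.06, 0, 0, 0, 0, 0, 70], [0, 0, 0, 0, 0, 0, 70], [0, 0, 0, 0, 0, 0, 70], [0, 0, 0, 0, 0, 0, 70], [0, 0, 0, 0, 0, 0, 70], [0, 0, -0.5, 0, 0, 0, 70], [0, 0, -0.7, 0, 0, 0, 70], [0, 0, -0.7, 0, 0, 0, 70], [0, 0, -0.8, 0, 0, 0, 70], [0, 0, -0.8, 0, 0, 0, 70], [0, 0, 0, 0, 0, 0, 70]]

```text
time: 6.93
tool_pos: [0.6104, -0.0072, 0.2997]
tcp_rot: [-3.141, 0.01, -3.049]
contact_force: [0.4, 1.0, 0.1]
gripper_width: 0.0698
gripper_force: 0.0
```

```bash
python3 - <<'E'
from cell import robot
from h import *
o=robot.observe()
print(o["time"],o["tool_pos"],plan(o,[.623,-.239,.29],np.pi-.054))
E
```

```text
6.9333 [ 0.61035779 -0.0071947   0.29969714] (array([ 0.3 , -7.73,  0.33]), array([-0.  ,  0.09,  1.4 ]))
```

Emit:
apply_moves:
  commands:
    - [[0.04, -0.86, 0, 0, 0, 0, 70], [0.04, -0.86, 0, 0, 0, 0, 70], [0.03, -0.86, 0, 0, 0, 0, 70], [0.03, -0.86, 0, 0, 0, 0, 70], [0.03, -0.86, 0, 0, 0, 0, 70], [0.03, -0.86, 0, 0, 0, 0, 70], [0.03, -0.86, 0, 0, 0, 0, 70], [0.03, -0.86, 0, 0, 0, 0, 70], [0.03, -0.86, 0, 0, 0, 0, 70], [0, 0, 0.1, 0, 0.05, 0.7, 70], [0, 0, 0, 0, 0.04, 0.7, 70], [0, 0, 0, 0, 0, 0, 70]]

```text
time: 7.93
tool_pos: [0.6208, -0.2397, 0.2898]
tcp_rot: [3.141, -0.011, 3.086]
contact_force: [-1.0, -0.0, -0.9]
gripper_width: 0.0699
gripper_force: 0.0
```

```bash
python3 - <<'E'
from cell import robot
from h import *
o=robot.observe();c=robot.calibration("wrist");im=robot.read_camera("wrist");cv2.imwrite("pics/w2.png",im)
p=robot.pinpoint("wrist","blue_flap_handle");print(p)
print(o["time"],o["tool_pos"],o["tcp_rot"])
if p:
    a=atz(c,p[0]["pixel"],.21);print(a,plan(o,[*a,.191],np.pi-.054))
t=robot.calibration("top");robot.read_camera("top");q=robot.pinpoint("top","red_flap_handle");print(q)
E
```

```text
[{'pixel': [278.8, 222.0], 'p': 0.81}]
7.9333 [ 0.62079002 -0.23972293  0.28984047] [ 3.14140152 -0.01120541  3.08564775]
[ 0.62326956 -0.23831132] (array([-0.12,  0.05,  3.29]), array([ 0.  , -0.11, -0.02]))
[]
```

View pics/w2.png

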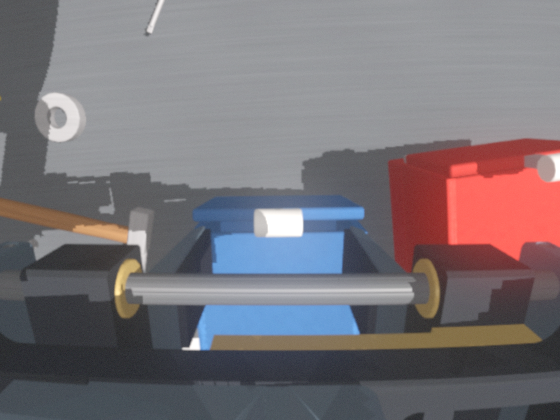

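The blue handle is at (278,222), square and centred. The red flap (right, 500,165) looks shut. Descend and grip.

Emit:
apply_moves:
  commands:
    - [[-0.04, 0.02, 0.66, 0, -0.05, 0, 70], [-0.04, 0.02, 0.66, 0, -0.05, 0, 70], [-0.04, 0.01, 0.66, 0, 0, 0, 70], [0, 0, 0.66, 0, 0, 0, 70], [0, 0, 0.66, 0, 0, 0, 70], [0, 0, 0, 0, 0, 0, 20], [0, 0, 0, 0, 0, 0, 20], [0, 0, 0, 0, 0, 0, 20], [0, 0, 0, 0, 0, 0, 20], [0, 0, 0, 0, 0, 0, 20], [0, 0, 0, 0, 0, 0, 20]]
  force: 15

```text
time: 9.05
tool_pos: [0.6249, -0.2393, 0.1939]
tcp_rot: [-3.138, 0.004, 3.088]
contact_force: [-0.7, -4.0, 3.3]
gripper_width: 0.036
gripper_force: 15.0
```

Emit:
apply_moves:
  commands:
    - [[0.31, 0, 0.07, 0, 0, 0, 20], [0.31, 0, 0.08, 0, 0, 0, 20], [0.31, 0, 0.11, 0, 0, 0, 20], [0.3, 0, 0.12, 0, 0, 0, 20], [0.29, 0, 0.15, 0, 0, 0, 20], [0.28, 0, 0.16, 0, 0, 0, 20], [0.27, 0, 0.19, 0, 0, 0, 20], [0.26, 0, 0.19, 0, 0, 0, 20], [0.24, 0, 0.22, 0, 0, 0, 20], [0.23, 0, 0.23, 0, 0, 0, 20]]

```text
time: 9.88
tool_pos: [0.5401, -0.2357, 0.15]
tcp_rot: [-3.136, 0.004, 3.089]
contact_force: [-5.3, -4.9, 11.4]
gripper_width: 0.0359
gripper_force: 15.0
```

Emit:
apply_moves:
  commands:
    - [[0.21, 0, 0.25, 0, 0, 0, 20], [0.2, 0, 0.25, 0, 0, 0, 20], [0.17, 0, 0.27, 0, 0, 0, 20], [0.17, 0, 0.28, 0, 0, 0, 20], [0.14, 0, 0.29, 0, 0, 0, 20], [0.13, 0, 0.3, 0, 0, 0, 20], [0.1, 0, 0.31, 0, 0, 0, 20], [0.09, 0, 0.31, 0, 0, 0, 20], [0.05, 0, 0.35, 0, 0, 0, 20], [0.04, 0, 0.35, 0, 0, 0, 20], [0.03, 0, 0.2, 0, 0, 0, 20], [0, 0, 0, 0, 0, 0, 20]]

```text
time: 10.88
tool_pos: [0.498, -0.2337, 0.051]
tcp_rot: [-3.137, -0.004, 3.09]
contact_force: [-6.5, -9.6, -3.4]
gripper_width: 0.0359
gripper_force: 15.0
```

Emit:
apply_moves:
  commands:
    - [[0, 0, 0.07, 0, 0, 0, 20], [0, 0, 0.07, 0, 0, 0, 20], [0, 0, 0, 0, 0, 0, 20]]

```text
time: 11.13
tool_pos: [0.4978, -0.2337, 0.0476]
tcp_rot: [-3.137, -0.004, 3.09]
contact_force: [-9.1, -9.3, -0.1]
gripper_width: 0.0359
gripper_force: 15.0
```

Emit:
apply_moves:
  commands:
    - [[0, 0, 0.08, 0, 0, 0, 20], [0, 0, 0.08, 0, 0, 0, 20], [0, 0, 0, 0, 0, 0, 20]]

```text
time: 11.38
tool_pos: [0.4982, -0.2338, 0.0437]
tcp_rot: [-3.137, -0.003, 3.09]
contact_force: [-8.3, -8.8, 5.9]
gripper_width: 0.0359
gripper_force: 15.0
```

Emit:
apply_moves:
  commands:
    - [[0, 0, 0, 0, 0, 0, 75], [0, 0, 0, 0, 0, 0, 75], [0, 0, 0, 0, 0, 0, 75], [0, 0, 0, 0, 0, 0, 75], [0, 0, 0, 0, 0, 0, 75], [0, 0, 0, 0, 0, 0, 75], [0, 0, -0.6, 0, 0, 0, 75], [0, 0, -0.8, 0, 0, 0, 75], [0, 0, -0.8, 0, 0, 0, 75], [0, 0, -0.8, 0, 0, 0, 75], [0, 0, -0.8, 0, 0, 0, 75]]

```text
time: 12.3
tool_pos: [0.5005, -0.2311, 0.1578]
tcp_rot: [-3.141, 0.001, 3.088]
contact_force: [0.4, 0.0, -0.5]
gripper_width: 0.075
gripper_force: 0.0
```

Emit:
apply_moves:
  commands:
    - [[0.9, 0, 0, 0, 0, 0, 75], [0.9, 0, 0, 0, 0, 0, 75], [0.9, 0, 0, 0, 0, 0, 75], [0.9, 0, 0, 0, 0, 0, 75], [0, 0, 0, 0, 0, 0, 75]]

```text
time: 12.72
tool_pos: [0.3879, -0.224, 0.1563]
tcp_rot: [3.141, -0.003, 3.087]
contact_force: [-0.4, 0.3, -0.2]
gripper_width: 0.0749
gripper_force: 0.0
```

```bash
python3 - <<'E'
from cell import robot
from h import *
s,t=robot.calibration("side"),robot.calibration("top")
a=robot.read_camera("side");ps={l:robot.pinpoint("side",l) for l in ["blue_flap_handle","red_flap_handle"]}
b=robot.read_camera("top")
for l in ps:
    q=robot.pinpoint("top",l);print(l,ps[l],q)
    for i in ps[l]:
        for j in q: print(tri([s,t],[i["pixel"],j["pixel"]]))
cv2.imwrite("pics/end.png",np.hstack([cv2.resize(b[80:290,60:360],(400,300)),cv2.resize(a[120:390,130:430],(400,300))]))
o=robot.observe();print(o["tool_pos"],o["contact_force"])
E
```

```text
blue_flap_handle [{'pixel': [308.1, 233.4], 'p': 0.96}] [{'pixel': [484.0, 280.2], 'p': 0.75}, {'pixel': [289.7, 226.8], 'p': 0.65}]
(array([ 0.41036348, -1.34581316, -0.97095811]), np.float64(15.013368716879484))
(array([ 0.48378068, -0.22781942,  0.06743834]), np.float64(0.48916399336002314))
red_flap_handle [{'pixel': [261.7, 246.5], 'p': 0.57}] [{'pixel': [208.1, 176.7], 'p': 0.85}, {'pixel': [290.5, 226.6], 'p': 0.49}]
(array([ 0.5917796 , -0.01558988,  0.21240182]), np.float64(0.3115887070405847))
(array([ 0.5623822 , -0.23775965, -0.02109103]), np.float64(20.923521457220488))
[ 0.3938778  -0.2257503   0.15666891] [-0.13053114  0.82005209  0.67476332]
```

View pics/end.png

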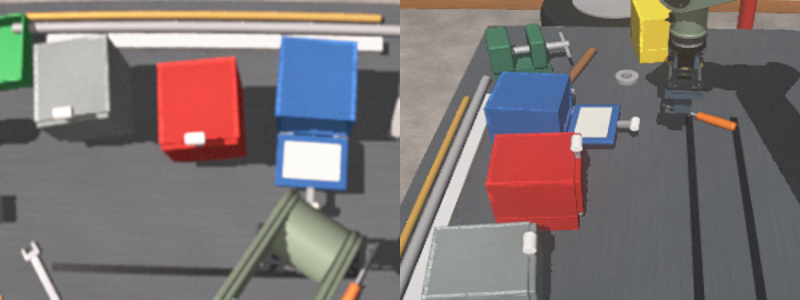

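The final picture shows the blue flap level, with its handle measured at about 67 mm high (71 mm is fully down). The red flap is flush and shut, handle about 212 mm high, and grey is untouched. The gripper is clear of everything.

```bash
python3 -c "
from cell import robot
print(robot.hand_in())"
```

```text
the job is handed in; nothing more can be done
None
```

The job is handed in at about 13 s of the 62 s allowed, with the red flap shut, the blue flap down at its stop, the grey flap left shut and the arm clear; the hand-in returned no verdict, so this rests on my last camera check.

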